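# Seat the loose tap key of the vinegar dispenser

## Robot

A 7-joint arm with a two-finger parallel gripper is mounted at the origin on the work surface. World frame = base frame: x ahead of the robot, y to its left, z up, the work surface at z = 0. Lengths are in m, angles in rad, forces in N, time in s.
With the tool pointing down it reaches from about 0.4 to 0.925 m from the base axis. Payload 5.6 kg.
Tool frame: the origin (TCP) lies at the very end of the fingers, on their centre line; the grasp point (between the pads) lies 19 mm behind it; z points along the fingers, y is the direction in which the jaws open and shut (so a half turn about z gives the same grasp; the last joint's range is limited). The gripper opens to 85 mm and grips with 20 to 120 N. Pads are 22 mm wide; open, the fingers measure 114 mm over their backs; the gripper's body (76 mm by 85 mm) begins 54 mm behind the grasp point. The pads swing forward as they close: fully open they stand 13 mm farther back than shut.
Start: joints at [1.18, 0.468, -0.012, 1.603, 0.006, 1.071, -0.056], TCP at [0.221, -0.611, 0.231] pointing down, gripper open.
Joint ranges: [-2.53, 2.53], [-0.31, 2.02], [-1.57, 1.55], [0.28, 2.44], [-1.29, 4.43], [0.15, 1.84], [-2.92, 2.92]. Speed limits (rad/s): [2.57, 2.57, 3.14, 3.14, 3.14, 3.14, 3.14].

## Interface

Orientations are given as a unit quaternion [w, x, y, z].
In Python, from bench import * gives the robot as it stands.
- The arm moves only by the shell command python3 -m inch 'ROWS' [OPENING] [FORCE]. ROWS is JSON, a list that holds one entry, the list of rows, each a list of 4 numbers: the shift along the world's x, y, z in m, then the turn about the world's z in rad. In form: [[[x, y, z, twist], ...]]. A call has 1 to 5 rows; each row shifts and turns the commanded pose from where the row before left it; what a row does not reach is not made up. A row lasts 1/12 s, in which the tool goes at most 41.7 mm and 7.16 degrees, less where a joint would pass 70% of its speed; a pose out of reach is approached as far as the arm can. A call is refused whole if a number of a shift passes 0.0417 or a number of a turn 0.125, either way. A call with a gripper value outside its range is refused whole. OPENING is the gripper's target within -1 to 1 (fully open at 1, half-way at 0, shut at -1), set as the call begins (- or left out, the last holds). The fingers move at their own pace and stop on an object; FORCE is the grip in N (left out, the last holds). Time passes only in rows, so rows that do not move let the fingers close. It gives the time, the measured TCP pose, the force and the opening at its end, in the units of the state.
- get_state(): the state, without advancing time (a new reading comes with each control period).
- snapshot(name): name is "side" or "top" or "wrist"; returns a dict with "image" (384x512x3 uint8, blue, green, red), "range_z" (384x512 float32, m along the optical axis (not along the pixel's ray), 0 where there is no reading), "fx", "fy", "cx", "cy" (pixels), "position" and "rotation" of the camera in the world; the wrist camera has in their place "mount" (4x4, takes a point from camera to tool coordinates, whose origin is the TCP and whose axes are the flange's). Camera axes: x right, y down, z forward; pixel columns grow to the right and rows downward; lengths in m; the calibration is good to about 2 mm. A picture is of the moment at which its call begins: read the wrist's pose just before it.
- close_job(): hands the job in, once; it reports no verdict.
The state is a dict: "t": time; "qpos": joint angles; "qvel": joint speeds; "joint_efforts": joint torques, N m; "tool_pos": TCP position; "orientation": TCP orientation; "contact_force": force on the tool from outside, world axes, zero at the start; "torque": the same for the moment, N m; "opening": opening from 0.0 (shut) to 1.0 (fully open).
Only numpy, scipy, OpenCV 4.12 (cv2) and the standard library are available. Lean on these libraries where they do the work, as an engineer would, in place of code of your own. Each camera call takes 0.05 s, during which the arm holds its last target. There are 200 camera calls.

## Task

The tapered wooden key with the flat bar handle is loose in the tap of its vinegar dispenser. Keep pressing it down while you turn it clockwise (seen from above) until it has sunk fully home on the tap and its handle stands square across the spout, then let go and leave it seated. Do not turn it without pressing it in; leave the spoon rest and the round knob of the other dispenser alone.

Things in the scene. Friction and masses are not known exactly. Their poses are not given: they have to be found in the camera images.
- handle (a point): Middle of the flat wooden bar handle (62 mm long, 14 mm thick, 28 mm high) of the loose tap key, on the key's vertical axis: 125 mm above the counter with the key standing proud, 115 mm with it home. Its x axis runs along the bar, y across the 14 mm, z up; it turns and sinks with the key. 25 mm below this point is a 31 mm collar disc that rests on the tap's rim when home.
- dispenser: Fixed steel vinegar dispenser with that key. Origin on the counter under the key's axis. Upright tap body 34 mm in diameter, rim 85 mm above the counter; a bent spout reaches 62 mm to its -x side; the tank (150 mm deep, 130 mm wide, 104 mm high with cap) begins 88 mm to its +x side.
- key_turn (a joint): Turn of that key, rad, growing clockwise seen from above. 0: bar in line with the spout; 1.571: bar square across the spout (the tap is shut). It can turn from 0 to 2.0, starts between 0 and 0.6, takes about 0.2 N m and stays where it is left.
- key_press (a joint): How far that key has sunk into its tapered hole, m: near 0 standing proud, 0.010 fully home. It moves against 5 N of friction and stays where left; turning alone does not sink it. Pressed straight down it wedges: it can sink 2 mm plus 6.4 mm for each rad of key_turn, so it gets home once key_turn is past 1.25. Press with some 6 to 20 N while turning.
- round_knob (a joint): Turn (rad, starts at 0) of the round 42 mm knob on the other dispenser, which has the same steel tank and tap. Its key is already home. To be left alone.
- spoon_rest: Blue ceramic spoon rest, a round dish of 84 mm diameter, 14 mm high, with a 50 mm tab on its -x side; loose on the counter between the two dispensers; origin under the dish's centre. To be left alone.

How it is judged:
At the end, for the whole second after the job is handed in: The key has sunk at least 8.5 of its 10 mm, its bar stands square across the spout within 12.5 degrees (key_turn 1.35 to 1.79) and is still, the spoon rest is within 15 mm of where it stood and the round knob is within 0.17 rad of where it was (value of joint key_press above 0.0085 m and value of joint key_turn between 1.35 and 1.79 rad and velocity of joint key_turn between -0.05 and 0.05 rad/s and distance of spoon_rest from where it was at the start of the episode below 0.015 m and value of joint round_knob between -0.17 and 0.17 rad); the robot touches nothing.
It fails at once if the key is turned without being pressed in: past 1.0 rad while sunk less than 3 mm, or past 1.35 rad while sunk less than 6 mm ((value of joint key_turn above 1 rad and value of joint key_press below 0.003 m) or (value of joint key_turn above 1.35 rad and value of joint key_press below 0.006 m)).
It fails at once if the spoon rest is shoved aside by more than 15 mm (distance of spoon_rest from where it was at the start of the episode above 0.015 m).
It fails at once if the round knob is turned by more than 0.17 rad (value of joint round_knob above 0.17 rad or value of joint round_knob below -0.17 rad).
It also fails if it takes over 35 s, if anything falls off the work surface, if the arm or the gripper's body presses on something with over 40 N, if the wrist force passes 120 N, or if a joint passes its speed limit or range.

## Working session

There is one attempt and no reset: what is moved stays moved. The work goes in short steps, Python scripts to look and compute and a shell command to move; the robot and the scene stay as the last step left them, time stands still between calls to the robot, and variables do not carry over. Pictures are saved under pics/ and viewed, about 8 in all and at most 12, crops included, and the job is handed in when it is done.

```bash
mkdir -p pics
cat > h.py <<'E'
from bench import *
import numpy as np, cv2
def cloud(s):
    z=s["range_z"]; v,u=np.mgrid[:z.shape[0],:z.shape[1]]
    P=np.stack([(u-s["cx"])/s["fx"]*z,(v-s["cy"])/s["fy"]*z,z],-1)
    return P@np.array(s["rotation"]).T+np.array(s["position"])
E
python3 - <<'E'
from h import *
ims=[]
for n in("top","side"):
    s=snapshot(n); ims.append(s["image"]); P=cloud(s); P[s["range_z"]==0]=np.nan
    np.savez(n+".npz",P=P,im=s["image"]); print(n,s["position"],s["rotation"],s["fx"])
cv2.imwrite("pics/top.png",ims[0]);cv2.imwrite("pics/side.png",ims[1])
st=get_state();print(st["t"],st["tool_pos"],st["orientation"],st["contact_force"],st["opening"])
E
```

```text
Traceback (most recent call last):
  File "h.py", line 6, in cloud
    return P@np.array(s["rotation"]).T+np.array(s["position"])
           ~^~~~~~~~~~~~~~~~~~~~~~~~~~
ValueError: matmul: Input operand 1 has a mismatch in its core dimension 0, with gufunc signature (n?,k),(k,m?)->(n?,m?) (size 4 is different from 3)
```

Rotation is a quaternion.

```bash
cat > h.py <<'E'
from bench import *
import numpy as np, cv2
from scipy.spatial.transform import Rotation as R
def cloud(s):
    z=s["range_z"]; v,u=np.mgrid[:z.shape[0],:z.shape[1]]
    P=np.stack([(u-s["cx"])/s["fx"]*z,(v-s["cy"])/s["fy"]*z,z],-1)
    P[z==0]=np.nan
    return P@R.from_quat(s["rotation"],scalar_first=True).as_matrix().T+np.array(s["position"])
E
python3 - <<'E'
from h import *
for n in("top","side"):
    s=snapshot(n); P=cloud(s); cv2.imwrite(f"pics/{n}.png",s["image"])
    np.savez(n+".npz",P=P,im=s["image"]); print(n,s["position"],s["rotation"],s["fx"])
st=get_state();print(st["t"],st["tool_pos"],st["orientation"],st["contact_force"],st["opening"])
E
```

```text
top [ 0.41584148 -0.01439468  1.05446702] [ 0.02945802 -0.6966626   0.71655959 -0.018325  ] 471.4342672439236
side [ 0.40811968 -0.49119089  0.63558383] [-0.3663001   0.92953522 -0.03440534  0.02459258] 432.5089520747224
0.15 [ 0.221328   -0.61072565  0.23057024] [-6.31858848e-04  9.84923139e-01  1.72991272e-01 -1.75607492e-04] [-0.52654585 -0.01966898 -0.50936355] 1.0029120246994423
```

View pics/top.png

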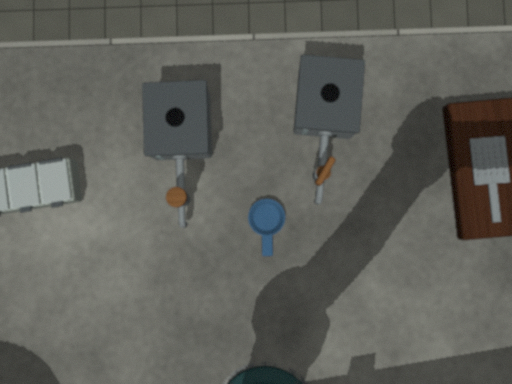

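View pics/side.png

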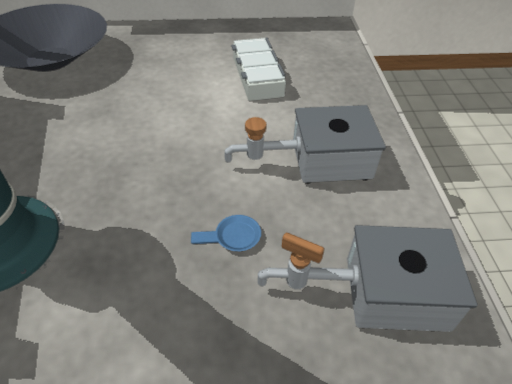

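The top view shows the bar key at about (324,170), the round knob at (176,197) and the spoon rest at (267,216). In the side view the bar is at about (302,247). Next I measure the bar and the dispenser's direction from both views.

Run:
```python
from h import *
def rect(p):
    p=p[:,:2].astype(np.float32);(c,wh,a)=cv2.minAreaRect(p*1000);return np.round(c,1),np.round(wh,1),round(a,1)
for n,uv in(("top",(324,170)),("side",(302,247))):
    d=np.load(n+".npz");P=d["P"];hsv=cv2.cvtColor(d["im"],cv2.COLOR_BGR2HSV)
    m=(hsv[...,0]<18)&(hsv[...,1]>110)
    v,u=np.mgrid[:384,:512]; m&=(abs(u-uv[0])<30)&(abs(v-uv[1])<30)&np.isfinite(P[...,2])
    p=P[m]; zt=np.percentile(p[:,2],95);b=p[(p[:,2]>zt-.012)]
    x=b[:,:2]-b[:,:2].mean(0);w,V=np.linalg.eigh(x.T@x);a=np.degrees(np.arctan2(V[1,1],V[0,1]))
    print(n,"bar n",len(b),"ztop",zt,"mean",b.mean(0),"pca deg",a%180,rect(b))
    g=P[np.isfinite(P[...,2])]
    c=b.mean(0)[:2]
    t=g[(g[:,2]>.085)&(g[:,2]<.12)&(g[:,0]>c[0]+.07)&(g[:,0]<c[0]+.3)&(abs(g[:,1]-c[1])<.12)]
    print(" tank",len(t),np.median(t[:,2]),rect(t))
    # spout: beyond & between
    for lo,hi in((-.075,-.03),(.03,.075)):
        q=g[(g[:,2]>.03)&(g[:,2]<.09)&(g[:,0]>c[0]+lo)&(g[:,0]<c[0]+hi)&(abs(g[:,1]-c[1])<.04)]
        print(" pipe",lo,len(q),np.median(q,axis=0))
    bl=(hsv[...,0]>95)&(hsv[...,0]<125)&(hsv[...,1]>120);print(" spoon",np.nanmedian(P[bl],axis=0))
```

```text
top bar n 197 ztop 0.1398161123792239 mean [ 0.51672549 -0.13299145  0.13718201] pca deg 148.33882507499098 (array([ 516.8, -133.2]), array([14.2, 60.4]), 60.6)
 tank 4796 0.09925156230442495 (array([ 680.8, -153.3]), array([134.2, 154.3]), 83.1)
 pipe -0.075 110 [ 0.47153429 -0.12686866  0.05875327]
 pipe 0.03 182 [ 0.5689733  -0.13924502  0.06486626]
 spoon [ 0.42668196 -0.01632833  0.00646973]
side bar n 464 ztop 0.13767278753751958 mean [ 0.51627125 -0.13895676  0.13436733] pca deg 148.12281921532008 (array([ 516.6, -137.1]), array([13.7, 60.7]), 57.3)
 tank 8290 0.09869261854595313 (array([ 680.9, -155.3]), array([135.4, 154.1]), 83.2)
 pipe -0.075 238 [ 0.46877884 -0.13467743  0.05445801]
 pipe 0.03 351 [ 0.5686517  -0.14645409  0.06383414]
 spoon [ 0.42537327 -0.01730058  0.00545319]
```

Both views agree: the bar is at about (0.517, −0.135), top at z≈0.139, pointing −31°. The spout axis is at −7°, so key_turn≈0.42. I'll arrive with the jaw axis at +59°, a turn of +129°, which leaves wrist room for the −66° clockwise turn.

```bash
python3 -m inch '[[[0.0164,0.0265,0,0.125],[0.0164,0.0265,0,0.125],[0.0164,0.0265,0,0.125],[0.0164,0.0265,0,0.125],[0.0164,0.0265,0,0.125]]]' 1
```

```text
t: 0.57
tool_pos: [0.3039, -0.4771, 0.231]
orientation: [-0.0, 0.883, 0.47, -0.0]
contact_force: [0.5, 0.5, -0.3]
opening: 1.0
```

```bash
python3 -m inch '[[[0.0164,0.0265,0,0.125],[0.0164,0.0265,0,0.125],[0.0164,0.0265,0,0.125],[0.0164,0.0265,0,0.125],[0.0164,0.0265,0,0.125]]]'
python3 -m inch '[[[0.0164,0.0265,0,0.125],[0.0164,0.0265,0,0.125],[0.0164,0.0265,0,0.125],[0.0164,0.0265,0,0.125],[0.0164,0.0265,0,0.125]]]'
python3 -m inch '[[[0.0164,0.0265,0,0.125],[0.0164,0.0265,0,0.125],[0.0164,0.0265,0,0.125],[0,0,0,0],[0,0,0,0]]]'
python3 - <<'E'
from h import *
st=get_state(); s=snapshot("wrist"); cv2.imwrite("pics/w1.png",s["image"])
Rt=R.from_quat(st["orientation"],scalar_first=True).as_matrix(); M=np.array(s["mount"])
s["position"]=Rt@M[:3,3]+st["tool_pos"]; s["rotation"]=R.from_matrix(Rt@M[:3,:3]).as_quat(scalar_first=True)
P=cloud(s);hsv=cv2.cvtColor(s["image"],cv2.COLOR_BGR2HSV)
m=(hsv[...,0]<18)&(hsv[...,1]>110)&(P[...,2]>.125)&(P[...,2]<.15)&(np.hypot(P[...,0]-.517,P[...,1]+.135)<.05)
b=P[m];c,wh,a=cv2.minAreaRect((b[:,:2]*1000).astype(np.float32));x=b[:,:2]-b[:,:2].mean(0);w,V=np.linalg.eigh(x.T@x)
print(len(b),"mean",b.mean(0),"ztop",np.percentile(b[:,2],[50,95]),c,wh,a,"pca",np.degrees(np.arctan2(V[1,1],V[0,1]))%180-180)
y=Rt[:,1];print("tool",st["tool_pos"],"jaw deg",np.degrees(np.arctan2(y[1],y[0])),"z",Rt[:,2],"q",np.round(st["qpos"],2),st["t"])
E
```

```text
t: 0.98
tool_pos: [0.3859, -0.3447, 0.2312]
orientation: [-0.0, 0.695, 0.719, -0.0]
contact_force: [-0.3, 0.6, 0.2]
opening: 1.001
t: 1.4
tool_pos: [0.4679, -0.2123, 0.2313]
orientation: [-0.0, 0.441, 0.898, -0.0]
contact_force: [-0.5, -0.2, 0.7]
opening: 1.002
t: 1.82
tool_pos: [0.5172, -0.1321, 0.2311]
orientation: [-0.0, 0.267, 0.964, 0.0]
contact_force: [-0.4, -1.2, 0.1]
opening: 1.003
1052 mean [ 0.515009   -0.13079907  0.13759263] ztop [0.13780898 0.13907965] (516.4847412109375, -131.6703643798828) (13.442017555236816, 58.939815521240234) 59.43658447265625 pca -31.800014519228142
tool [ 0.51718523 -0.13214254  0.23107317] jaw deg 59.02845416357165 z [-1.50627347e-04  9.87447203e-04 -9.99999501e-01] q [ 0.73  0.36 -0.66  1.85  0.25  1.02  0.99] 1.8167
```

View pics/w1.png

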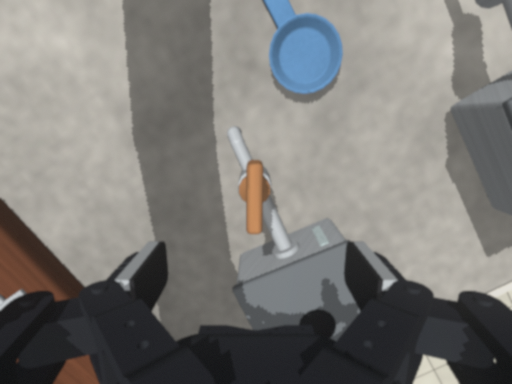

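The wrist view shows the bar at (255,197), lined up between the open fingers with clear space on both sides. The wrist estimate of its place (0.5165, −0.132) agrees, so I'm descending.

```bash
python3 -m inch '[[[0,0,-0.025,0],[0,0,-0.025,0],[0,0,-0.025,0],[0,0,-0.025,0],[0,0,-0.016,0]]]'
python3 -m inch '[[[0,0,0,0],[0,0,0,0],[0,0,0,0],[0,0,0,0],[0,0,0,0]]]' -1 80
python3 -m inch '[[[0,0,0,0],[0,0,0,0],[0,0,0,0],[0,0,0,0],[0,0,0,0]]]'
python3 -c "
from h import *
s=snapshot('side');cv2.imwrite('pics/s2.png',cv2.resize(s['image'][170:330,200:400],None,fx=3,fy=3));print(get_state()['torque'])"
```

```text
t: 2.28
tool_pos: [0.5146, -0.136, 0.1128]
orientation: [-0.002, 0.27, 0.963, -0.001]
contact_force: [-0.6, -0.7, 0.1]
opening: 1.001
t: 2.7
tool_pos: [0.5174, -0.1346, 0.1166]
orientation: [0.001, 0.269, 0.963, -0.0]
contact_force: [-0.9, -0.1, 0.3]
opening: 0.304
t: 3.12
tool_pos: [0.5175, -0.134, 0.1159]
orientation: [0.001, 0.269, 0.963, 0.0]
contact_force: [1.1, 0.7, 5.2]
opening: 0.147
[ 0.14570715 -0.34498747 -0.15032013]
```

View pics/s2.png

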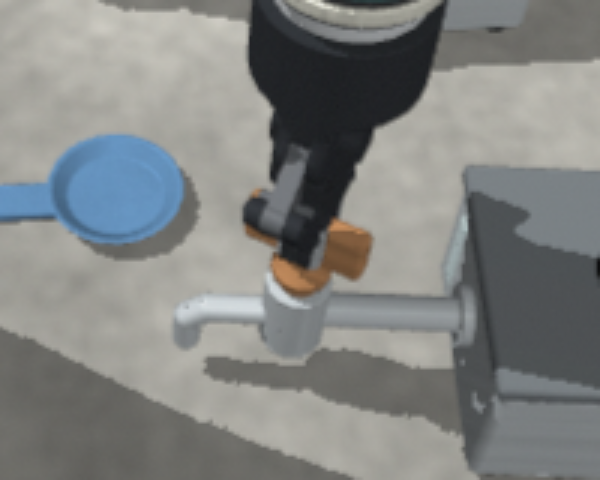

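The fingers hold the bar at about (300,240) in the crop. Now pressing straight down.

```bash
python3 -m inch '[[[0,0,-0.002,0],[0,0,-0.002,0],[0,0,-0.002,0],[0,0,0,0],[0,0,0,0]]]'
```

```text
t: 3.58
tool_pos: [0.5178, -0.1341, 0.1114]
orientation: [0.001, 0.269, 0.963, -0.0]
contact_force: [-3.4, 0.6, 19.3]
opening: 0.144
```

It sank about 4.5 mm and wedged at 19 N, which matches key_turn≈0.4. Now turning clockwise while following down.

```bash
python3 -m inch '[[[0,0,-0.0005,-0.08],[0,0,-0.0005,-0.08],[0,0,-0.0005,-0.08],[0,0,0,0]]]'
```

```text
t: 3.92
tool_pos: [0.5177, -0.1342, 0.1101]
orientation: [0.001, 0.383, 0.924, -0.001]
contact_force: [-3.2, 0.9, 21.0]
opening: 0.141
```

```bash
python3 -m inch '[[[0,0,-0.0005,-0.08],[0,0,-0.0005,-0.08],[0,0,-0.0005,-0.08],[0,0,-0.0005,-0.08],[0,0,0,0]]]'
```

```text
t: 4.33
tool_pos: [0.5176, -0.1342, 0.1081]
orientation: [0.001, 0.525, 0.851, -0.0]
contact_force: [-3.8, 1.5, 20.6]
opening: 0.143
```

```bash
python3 -m inch '[[[0,0,-0.0006,-0.08],[0,0,-0.0006,-0.08],[0,0,-0.0006,-0.08],[0,0,-0.0003,-0.08],[0,0,0,0]]]'
python3 - <<'E'
from h import *
s=snapshot('side');cv2.imwrite('pics/s3.png',cv2.resize(s['image'][170:330,200:400],None,fx=3,fy=3))
E
```

```text
t: 4.75
tool_pos: [0.5175, -0.1343, 0.1069]
orientation: [0.001, 0.654, 0.756, -0.0]
contact_force: [-6.7, 1.5, 28.6]
opening: 0.143
```

View pics/s3.png

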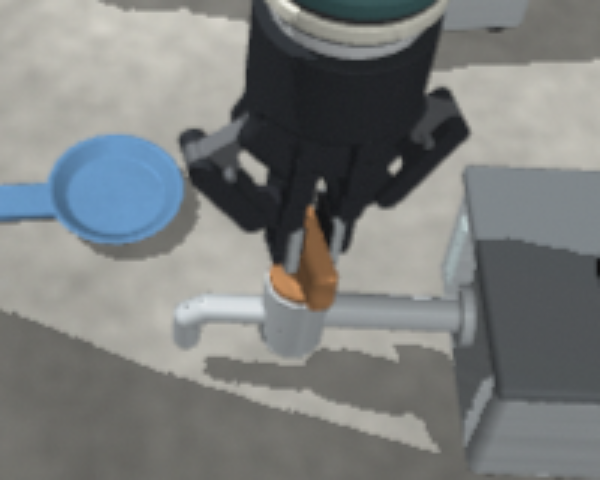

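The bar is now nearly square at (315,255), and the force is up to 29 N, which suggests the key is home. The jaw is at 8.3° and the target is −7°, so −0.27 rad remains.

```bash
python3 -m inch '[[[0,0,0,-0.09],[0,0,0,-0.09],[0,0,0,-0.09],[0,0,0,0],[0,0,0,0]]]'
```

```text
t: 5.22
tool_pos: [0.5174, -0.1343, 0.1069]
orientation: [0.001, 0.749, 0.662, -0.0]
contact_force: [-6.1, 1.3, 29.6]
opening: 0.144
```

```bash
python3 -m inch '[[[0,0,0.001,0],[0,0,0.001,0],[0,0,0,0]]]'
python3 -m inch '[[[0,0,0,0],[0,0,0,0],[0,0,0,0],[0,0,0,0],[0,0,0,0]]]' 1
python3 -m inch '[[[0,0,0,0],[0,0,0,0],[0,0,0,0],[0,0,0,0],[0,0,0,0]]]'
```

```text
t: 5.47
tool_pos: [0.5171, -0.1343, 0.1071]
orientation: [0.001, 0.749, 0.662, 0.0]
contact_force: [-2.3, -0.2, 14.6]
opening: 0.144
t: 5.88
tool_pos: [0.5163, -0.1341, 0.1052]
orientation: [-0.0, 0.749, 0.662, -0.0]
contact_force: [-0.3, 0.1, 1.2]
opening: 0.846
t: 6.3
tool_pos: [0.5167, -0.1341, 0.1057]
orientation: [0.0, 0.749, 0.662, 0.0]
contact_force: [-0.3, 0.6, -0.0]
opening: 1.003
```

Released cleanly. Rising, then checking with the wrist and side cameras.

```bash
python3 -m inch '[[[0,0,0.02,0],[0,0,0.03,0],[0,0,0.03,0],[0,0,0.03,0],[0,0,0.025,0]]]'
python3 -m inch '[[[-0.03,0,0,0],[-0.03,0,0,0],[-0.03,0,0,0],[0,0,0,0],[0,0,0,0]]]'
python3 - <<'E'
from h import *
st=get_state(); s=snapshot("wrist")
Rt=R.from_quat(st["orientation"],scalar_first=True).as_matrix(); M=np.array(s["mount"])
s["position"]=Rt@M[:3,3]+st["tool_pos"]; s["rotation"]=R.from_matrix(Rt@M[:3,:3]).as_quat(scalar_first=True)
S=snapshot("side")
for n,s in(("wrist",s),("side",S)):
    P=cloud(s);hsv=cv2.cvtColor(s["image"],cv2.COLOR_BGR2HSV)
    m=(hsv[...,0]<18)&(hsv[...,1]>110)&(P[...,2]>.118)&(P[...,2]<.16)&(np.hypot(P[...,0]-.517,P[...,1]+.135)<.05)
    b=P[m];print(n,len(b))
    if len(b)>20:
        x=b[:,:2]-b[:,:2].mean(0);w,V=np.linalg.eigh(x.T@x)
        print(b.mean(0),"z",np.percentile(b[:,2],[50,95]),"bar deg",np.degrees(np.arctan2(V[1,1],V[0,1]))%180-180)
    bl=(hsv[...,0]>95)&(hsv[...,0]<125)&(hsv[...,1]>120);print(" spoon",np.nanmedian(P[bl],axis=0))
cv2.imwrite("pics/end.png",np.hstack([cv2.resize(S["image"][150:350,180:400],(400,364)),cv2.resize(snapshot("wrist")["image"],(400,364))]))
E
```

```text
t: 6.72
tool_pos: [0.517, -0.134, 0.2429]
orientation: [0.001, 0.749, 0.662, 0.0]
contact_force: [0.9, -0.2, 0.0]
opening: 0.999
t: 7.13
tool_pos: [0.4257, -0.1344, 0.2411]
orientation: [0.001, 0.75, 0.662, -0.0]
contact_force: [0.4, -1.1, -0.6]
opening: 0.999
wrist 1117
[ 0.51559267 -0.1298727   0.12726647] z [0.12822279 0.12965351] bar deg -97.01638106191767
 spoon [nan nan nan]
side 341
[ 0.51553732 -0.14015527  0.1264205 ] z [0.12704198 0.12884435] bar deg -96.0020509199328
 spoon [ 0.40151853 -0.01872589  0.00671763]
  return np.nanmean(a, axis, out=out, keepdims=keepdims)
```

View pics/end.png

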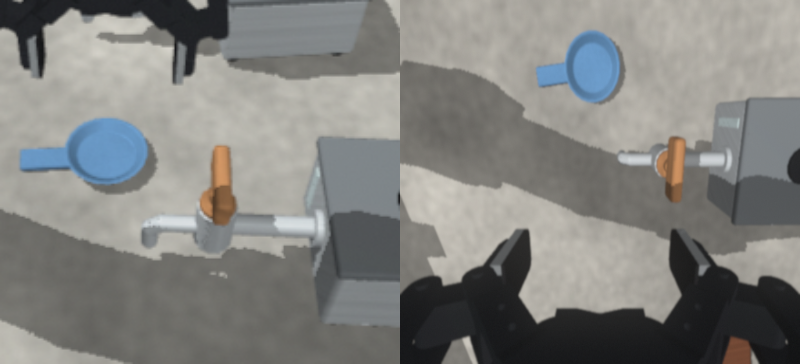

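The bar is at −97°, square to the −7° spout, and its top dropped from 0.139 to 0.129. The dish is at about (239,233) in side-image pixels, as before. The spoon median moved because of its colour mask (it likely picks up other blue pixels), so I'll recheck that within a window before handing in.

Run:
```python
from h import *
s=snapshot("side")
def f(im,P):
    h=cv2.cvtColor(im,cv2.COLOR_BGR2HSV)[200:265,180:275];m=(h[...,0]>95)&(h[...,0]<125)&(h[...,1]>120)
    return m.sum(),np.nanmedian(P[200:265,180:275][m],axis=0)
d=np.load("side.npz");a=f(d["im"],d["P"]);b=f(s["image"],cloud(s));print(a,b)
if np.linalg.norm(a[1]-b[1])<.006: print(close_job())
```

```text
(np.int64(562), array([ 0.42537327, -0.01730058,  0.00545319])) (np.int64(10), array([ 0.40025833, -0.01964502,  0.00878949]))
```

Run:
```python
from h import *
s=snapshot("side");d=np.load("side.npz")
def f(im,P):
    c=im[200:265,180:275].astype(int);m=(c[...,0]-c[...,2])>40
    v,u=np.nonzero(m);h=cv2.cvtColor(im,cv2.COLOR_BGR2HSV)[200:265,180:275][m]
    return m.sum(),u.mean()+180,v.mean()+200,np.nanmedian(P[200:265,180:275][m],axis=0),np.median(h,axis=0)
print(f(d["im"],d["P"]));print(f(s["image"],cloud(s)))
```

```text
(np.int64(1581), np.float64(231.79822896900697), np.float64(233.31182795698925), array([ 0.42364936, -0.01571434,  0.00575153]), array([105., 120., 163.]))
(np.int64(1599), np.float64(231.6366479049406), np.float64(233.35897435897436), array([ 0.42339279, -0.01584359,  0.0058215 ]), array([105., 118., 194.]))
```

The spoon rest has not moved (0.3 mm). The earlier shift came from my saturation threshold under the changed lighting. Handing in.

```bash
python3 -c "
from h import *
print(get_state()['t'],close_job())"
```

```text
the job is handed in; nothing more can be done
7.3833 None
```

The key is seated and shut, and I handed the job in at 7.4 s. I gripped the bar, pressed it down with about 20–30 N throughout, and turned it clockwise from about 0.42 rad until it stopped sinking and stood square. Then I eased the load, let go and moved clear.

**Last checks:**
- **Bar angle:** −97° in the wrist view and −96° in the side view. The spout lies at −7°, so the bar is square to it within about 1°.
- **Depth:** the bar's top went from 0.139 m to 0.129 m, so the key sank about 9.5–10 mm.
- **Spoon rest:** moved 0.3 mm. My first two checks disagreed (about a 25 mm shift), because changed lighting fell outside my colour threshold. The corrected check, using blue minus red, settled it.
- **Round knob:** I did not measure it at the end, but the arm did not go near it.

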